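# Refit the speed regulator's knob and turn it down to zero

## Task

The knob of the grinder's speed regulator has been pulled off and lies on the bench. Put it back on the regulator's shaft: find the turn at which its flat bore fits the shaft's flat, press it straight down, without forcing it, until it snaps fully home, then turn it anticlockwise back to zero, up against its stop, and let go. Leave the other things on the bench where they are.

Things in the scene. Friction and masses are not known exactly. Their poses are not given: they have to be found in the camera images.
- knob: Black plastic knob on its underside, 32 mm high, 50 to 100 g. Round skirt 54 mm across, 8 mm high; on it a straight flat-sided grip bar 18 mm wide, 52 mm long, 8 to 32 mm above the underside. A pointed nose (2 to 9 mm up) at one end of the bar reaches 36 mm from the axis; white line on the bar's top to that end. Origin: on the axis at the underside; x along the bar to the nose, z up.
- grip (a point): point on the knob's axis inside its grip bar, 22 mm above the underside; axes as knob
- bore (a point): centre of the knob's D-bore where it begins, on the axis 5 mm above the underside (below it a mouth widening to 18 mm). Bore 12.6 to 13 mm across, closed 25 mm above the underside; its flat is 3.5 mm from the axis, on the nose's side, square to x; axes as knob. A spring clip inside, across from the flat, rides over the shaft's tip at 6 to 12 N, then drops into the shaft's groove: the snap.
- pointer (a point): point of the knob's nose, 36 mm from the axis, at the height of the knob's underside
- regulator: Bench variable transformer, too heavy to move: round green case, 150 mm across at the foot, black top cap 138 mm across, 142 mm high; on it an aluminium dial plate 112 mm across (top at 144 mm) with black ticks; terminal block at the front (-x), to 92 mm from the axis. Origin: centre of its underside on the bench; z up along the shaft's axis.
- seat (a point): centre of the top of the brass nut (24 mm across) round the shaft, 148 mm above the bench: the knob's underside (knob) sits here when fully home. With the flats in line within about 0.1 rad the knob slips on lightly to 7 to 9 mm above the seat, where its clip meets the tip; with the flats out of line it stops 16 to 21 mm above the seat.
- shaft_tip (a point): centre of the top of the upright steel D-shaft, 23 mm above the seat; this point does not turn with the shaft. Shaft 12 mm across, flat 3.2 mm from its axis; top 2 mm taper to 10.4 mm; snap groove 4.2 to 9.8 mm below the top. Turns with 0.08 N m. Push with under 20 N: contact forces of knob on regulator adding up to over 40 N before it is home bend the arm inside: a failure.
- zero_mark (a point): zero end of the dial's scale (left of the scale's gap, seen from the front), 36 mm from the shaft's axis, at seat height: under the knob's pointer when the shaft is at its zero stop, its flat then facing this mark. The scale runs clockwise seen from above. The shaft was left 0.6 to 1.5 rad clockwise of zero: see or feel for its flat. The knob has up to about 0.12 rad of play on the shaft.
- mould: bystander: steel mould half on a wider clamping plate, 160 x 210 mm, 72 mm high (guide pins to 96 mm), too heavy to move. Origin at the centre of its underside
- hammer: bystander: hammer, 250 mm long, wooden handle, origin under its middle, head to +x
- stone: bystander: brown polishing stone, 100 x 13 x 13 mm, origin under its centre, long along x
- grinder: bystander: black straight grinder, 180 mm long with its nose along x, 42 mm high; origin under the middle of the black part
- pinbox: bystander: open steel box with upright lid, 90 x 130 x 45 mm (lid to 115 mm); origin at the centre of its underside
There are look-alikes about, which are no part of the job. There is more than one size of the knob; the job needs the largest.

How it is judged (in metres and radians):
On the way, in this order (a step that is already met when the one before it is completed fails the run):
1. the knob is snapped fully home on the shaft (z of knob in the frame of seat between -0.003 and 0.002 m and horizontal distance between knob and seat below 0.003 m and angle between knob's own z axis and vertical below 0.1 rad), for 0.2 s.
2. the pointer is back at zero (horizontal distance between pointer and zero_mark below 0.006 m), for 0.2 s.
At the end, for the whole second after the job is handed in: The knob sits upright and fully home on the shaft (underside within 2 mm of the seat, axis within 3 mm), its pointer within 6 mm of the zero mark, at rest and released (all of step 1 and horizontal distance between pointer and zero_mark below 0.006 m and linear speed of knob below 0.02 m/s); the robot touches nothing.
It fails at once if the knob is forced onto the shaft: contact forces adding up to more than 40 N before it is home (contact force between knob and regulator above 40 N and z of knob in the frame of seat above 0.003 m).
It fails at once if a bystander is moved more than 20 mm (distance of any of hammer, stone, grinder, pinbox from where it was at the start of the episode above 0.02 m).
It also fails if it takes over 72 s, if anything falls off the work surface, if the arm or the gripper's body presses on something with over 40 N, if the wrist force passes 120 N, or if a joint passes its speed limit or range.

## Robot

A 6-joint arm with a two-finger parallel gripper is mounted at the origin on the work surface. World frame = base frame: x ahead of the robot, y to its left, z up, the work surface at z = 0. Lengths are in m, angles in degrees, forces in N, time in s.
With the tool pointing down it reaches from about 0.375 to 0.9 m from the base axis. Payload 3.1 kg.
Tool frame: the origin (TCP) lies on the centre line of the jaws, within the pads' length; the fingertips stand 17 mm ahead of it and the grasp point (between the pads) lies 2 mm behind it; z points along the fingers, y is the line along which they close (so a half turn about z gives the same grasp; the last joint's range is limited). The gripper opens to 87 mm and grips with 3 to 60 N. Pads are 19 mm wide; open, the fingers measure 117 mm over their backs; the gripper's body (75 mm by 190 mm) begins 51 mm behind the grasp point.
Start: joints at [-85.514, 30.224, 82.088, -0, 67.689, -10.227], TCP at [0.159, -0.604, 0.24] pointing down, gripper open.
Joint ranges: [-176.69, 176.69], [-43.24, 126.21], [12.49, 139.97], [-82, 262], [0, 151.66], [-163.58, 163.58]. Speed limits (degrees/s): [159.86, 159.86, 180, 180, 180, 180].

## Interface

Orientations are given as a 3x3 rotation matrix whose columns are the frame's x, y, z axes.
In Python, from rig import bot, imaging, finder gives the robot as it stands. The module is installed in compiled form; this text tells all that it offers.
- The arm moves only by the tool play_rows, never from a script. Its argument "motion" is a list that holds one entry, the list of rows, each a list of 6 numbers: the shift along the tool's x, y, z in a scale on which 1.0 is 0.6 m, then the turn, a rotation vector about the tool's x, y, z in shares of 4 rad (1.0 is 4 rad). In form: [[[dx, dy, dz, wx, wy, wz], ...]]. A call has 1 to 8 rows; each row is the pose to reach, as a shift and turn from the pose commanded when the call began, along the tool's axes at that moment; what a row does not reach only later rows make up. A row lasts 1/12 s, in which the tool goes at most 41.7 mm and 7.16 degrees, less where a joint would pass 70% of its speed; a pose out of reach is approached as far as the arm can. No shift or turn number may pass 1 either way. A call with a gripper value outside its range is refused whole. "fingers" is the finger opening in m, from 0 to 0.087, set as the call begins (left out, the last holds). The fingers move at their own pace and stop on an object; the grip force is fixed at half the most. Time passes only in rows, so rows that repeat a pose let the fingers close. It gives the time, the measured TCP pose, the force, the opening and the grip force at its end, in the units of the state.
- bot.read_state(): the state, without advancing time (a new reading comes with each control period).
- imaging.capture(name): name is "scene" or "side" or "wrist"; returns a dict with "frame" (400x640x3 uint8, red, green, blue), "camera_matrix" (3x3 intrinsics, pixels), "R" (3x3) and "t" (3): a world point X has camera coordinates R X + t. Camera axes: x right, y down, z forward; pixel columns grow to the right and rows downward; lengths in m; the calibration is good to about 2 mm. The wrist camera is an equidistant fisheye: a pixel r from the principal point sees the ray r / f radians off the axis. A picture is of the moment at which its call begins. There is no depth.
- bot.hand_in(): hands the job in; it is judged then, once.
Trained networks look in the newest picture that a camera, given by its name, has taken for a name from the list of things; names that differ only in an ending like _2 or _b are one class to them, and where a whole thing is asked for, a point or a joint stands for the part that bears it (a point fixed in the world has none). Each returns a list of dicts, best first, with "confidence" (0 to 1); they miss things now and then, are a little off and sometimes report something else, mostly with a low value. They report only what shows in the picture. A call takes as long as a camera call. They do not tell look-alikes from the thing itself.
- finder.recognise(camera, name): "at" ([x, y, z] in m, in world coordinates, good to about 4 mm: the middle of the surface that is visible of it).
- finder.outline_of(camera, name): "pixels" (400x640 bool, what is visible of it).
The state is a dict: "time_s": time; "joint_positions": joint angles; "qvel": joint speeds; "tau": joint torques, N m; "position": TCP position; "tcp_rot": TCP orientation; "force": force on the tool from outside, world axes, zero at the start; "moment": the same for the moment, N m; "opening": opening from 0.0 (shut) to 1.0 (fully open); "grasp_force": force on a finger pad.
Only numpy, scipy, OpenCV 4.12 (cv2) and the standard library are available. Lean on these libraries where they do the work, as an engineer would, in place of code of your own. Each camera call takes 0.05 s, during which the arm holds its last target. There are 200 camera calls.

## Working session

There is one attempt and no reset: what is moved stays moved. The work goes in short steps, Python scripts to look and compute and a tool call to move; the robot and the scene stay as the last step left them, time stands still between calls to the robot, and variables do not carry over. Pictures are saved under pics/ and viewed, at most 10 in all, crops included, and the job is handed in when it is done.

Besides the shell and the picture viewer there is one more tool, called by a JSON object that holds its "fn" and its "kwargs", one argument or row to a line. play_rows: Moves the arm, as the interface text tells. Its arguments: {"type":"object","properties":{"motion":{"type":"array"},"fingers":{"type":"number"}},"required":["motion"]}

```bash
mkdir -p pics; cat > h.py <<'E'
from rig import bot, imaging, finder
import numpy as np, cv2
def cap(n,f=None):
    c=imaging.capture(n)
    if f: cv2.imwrite('pics/'+f,c['frame'][:,:,::-1])
    return c
def ray(c,u,v,fish=False):
    K=np.array(c['camera_matrix']);R=np.array(c['R']);t=np.array(c['t'])
    x=(u-K[0,2])/K[0,0];y=(v-K[1,2])/K[1,1]
    if fish:
        r=np.hypot(x,y);d=np.array([x/r*np.sin(r),y/r*np.sin(r),np.cos(r)]) if r>0 else np.array([0,0,1.])
    else: d=np.array([x,y,1.])
    return -R.T@t, R.T@d
def atz(c,u,v,z,fish=False):
    o,d=ray(c,u,v,fish);return o+d*(z-o[2])/d[2]
def proj(c,X,fish=False):
    K=np.array(c['camera_matrix']);p=np.array(c['R'])@np.array(X)+np.array(c['t'])
    if fish:
        th=np.arctan2(np.hypot(p[0],p[1]),p[2]);s=th/max(np.hypot(p[0],p[1]),1e-9);q=p[:2]*s
    else: q=p[:2]/p[2]
    return np.array([K[0,0]*q[0]+K[0,2],K[1,1]*q[1]+K[1,2]])
E
python3 - <<'E'
from h import *
np.set_printoptions(precision=3,suppress=True)
cs={n:cap(n,n+'0.png') for n in('scene','side','wrist')}
for n in cs:
    print(n,-np.array(cs[n]['R']).T@cs[n]['t'],cs[n]['camera_matrix'][0])
    for o in('knob','regulator','shaft_tip','mould','hammer','stone','grinder','pinbox'):
        print(n,o,[(np.round(d['at'],3).tolist(),round(d['confidence'],2),proj(cs[n],d['at'],n=='wrist').round().tolist()) for d in finder.recognise(n,o)][:4])
print(bot.read_state())
im=np.vstack([cs['scene']['frame'],cs['side']['frame']])[:,:,::-1]
E
```

```text
scene [1.068 0.046 0.89 ] [439.425   0.    317.108]
scene knob [([0.458, -0.014, 0.015], 0.62, [315.0, 191.0]), ([0.363, -0.028, 0.018], 0.44, [313.0, 159.0])]
scene regulator [([0.547, -0.251, 0.142], 0.68, [199.0, 180.0])]
scene shaft_tip [([0.551, -0.248, 0.146], 0.56, [200.0, 181.0]), ([0.459, -0.018, 0.018], 0.5, [313.0, 190.0])]
scene mould [([0.565, 0.228, 0.07], 0.6, [421.0, 227.0])]
scene hammer [([0.741, 0.019, 0.028], 0.57, [316.0, 301.0])]
scene stone [([0.632, 0.02, 0.008], 0.8, [322.0, 258.0])]
scene grinder [([0.738, 0.263, 0.039], 0.78, [438.0, 311.0])]
scene pinbox [([0.721, -0.234, 0.024], 0.7, [198.0, 280.0])]
side [ 0.268 -0.479  0.688] [385.555   0.    322.462]
side knob [([0.442, -0.032, 0.02], 0.79, [283.0, 251.0]), ([0.474, -0.123, 0.012], 0.66, [318.0, 279.0]), ([0.356, -0.034, 0.012], 0.59, [246.0, 272.0]), ([0.521, 0.188, 0.068], 0.24, [270.0, 161.0])]
side regulator [([0.5, -0.284, 0.143], 0.65, [385.0, 306.0])]
side shaft_tip [([0.497, -0.284, 0.14], 0.68, [383.0, 308.0])]
side mould [([0.519, 0.189, 0.072], 0.65, [269.0, 160.0])]
side hammer [([0.733, 0.
[... 228 characters left out ...]
4 -0.588  0.385] [309.707   0.    316.526]
wrist knob []
wrist regulator []
wrist shaft_tip []
wrist mould []
wrist hammer []
wrist stone []
wrist grinder []
wrist pinbox []
{'time_s': 1.35, 'joint_positions': array([-85.514,  30.221,  82.089,  -0.001,  67.688, -10.225]), 'qvel': array([-0.035,  0.012,  0.057,  0.039,  0.07 ,  0.076]), 'tau': array([ -0.001, -44.002, -17.698,   0.063,   0.051,  -0.   ]), 'position': array([ 0.159, -0.604,  0.24 ]), 'tcp_rot': array([[ 0.967,  0.254, -0.   ],
       [ 0.254, -0.967, -0.   ],
       [-0.   ,  0.   , -1.   ]]), 'force': array([ 0.569, -0.261, -0.747]), 'moment': array([ 0.021, -0.005,  0.042]), 'grasp_force': 0.0, 'opening': 0.9982232875122937}
```

View pics/scene0.png

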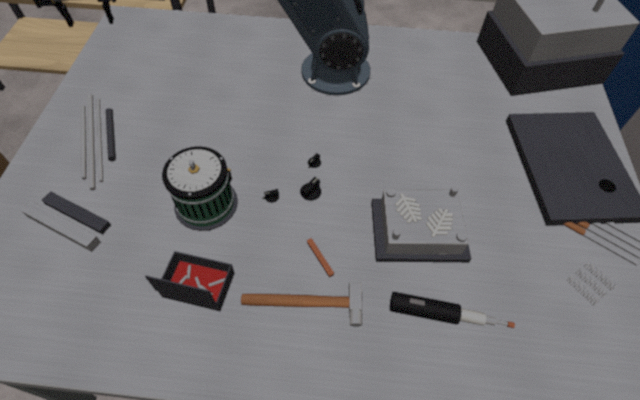

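View pics/side0.png

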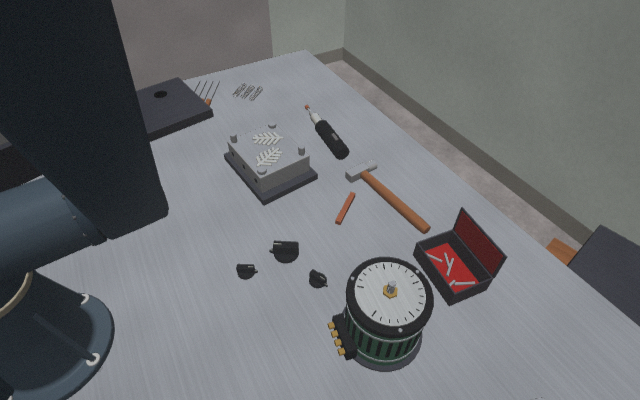

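The scene view shows the regulator at (197,178) and three knobs; the largest is at (311,188) in scene and (285,250) in side. Next I'll enlarge these.

```bash
python3 - <<'E'
import cv2,numpy as np
s=cv2.imread('pics/scene0.png');d=cv2.imread('pics/side0.png')
def cr(i,u,v,w,h):return cv2.resize(i[v:v+h,u:u+w],(400,300),interpolation=cv2.INTER_CUBIC)
cv2.imwrite('pics/m1.png',np.vstack([np.hstack([cr(s,291,170,40,30),cr(s,157,138,80,60)]),np.hstack([cr(d,260,230,48,36),cr(d,335,250,112,84)])]))
E
```

```text
(no output)
```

View pics/m1.png

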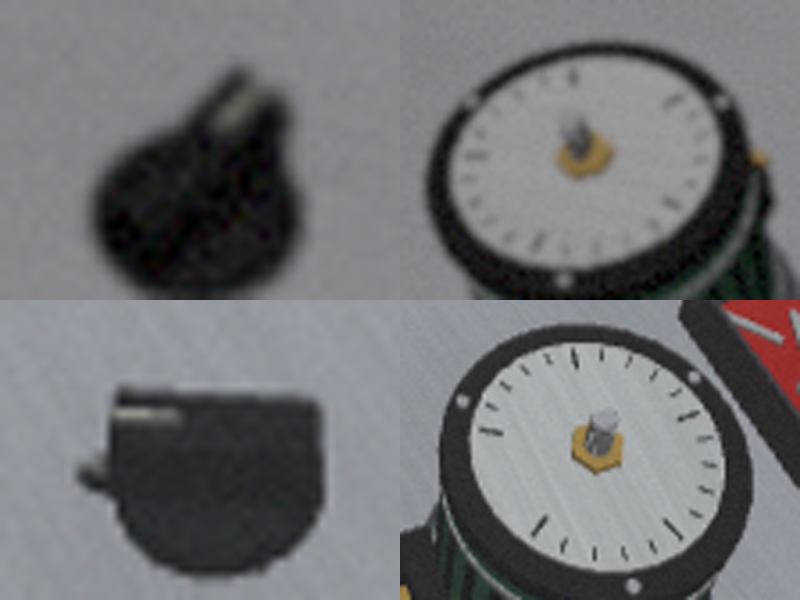

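```bash
python3 - <<'E'
from h import *
np.set_printoptions(precision=4,suppress=True)
s=cap('scene');d=cap('side')
def S(x,y,z):return atz(s,157+(x-400)/5,138+y/5,z)
def D(x,y,z):return atz(d,335+(x-400)*.28,250+(y-300)*.28,z)
for nm,ps,pd,z in[('nut',(584,155),(597,447),.148),('tip',(574,117),(604,417),.171),('zero',(672,100),(490,432),.144),('end',(573,75),(540,525),.144),('left tick',(474,157),(685,413),.144)]:
    print(nm,S(*ps,z),D(*pd,z))
def Ks(x,y,z):return atz(s,291+x/10,170+y/10,z)
def Kd(x,y,z):return atz(d,260+x*.12,230+(y-300)*.12,z)
print('line end',Ks(257,88,.032),Kd(117,412,.032)); print('line in',Ks(232,120,.032),Kd(181,412,.032))
print('nose',Kd(85,475,.006)); print('skirt mid scene',Ks(197,205,.008))
print('bar corners side',Kd(118,390,.032),Kd(320,400,.032),Kd(115,430,.032))
# plate outline
for c,n,(u,v) in((s,'s',(185,170)),(d,'d',(375,280))):
    g=cv2.cvtColor(c['frame'],cv2.COLOR_RGB2GRAY);m=(g>105).astype(np.uint8)
    _,l=cv2.connectedComponents(m); mm=(l==l[v,u]).astype(np.uint8);print(mm.sum())
    cn=max(cv2.findContours(mm,cv2.RETR_EXTERNAL,cv2.CHAIN_APPROX_NONE)[0],key=len)[:,0]
    P=np.array([atz(c,*p,.144)[:2] for p in cn]);print(n,cv2.minEnclosingCircle(P.astype(np.float32)),cv2.fitEllipse(P.astype(np.float32)*1000))
E
```

```text
nut [ 0.5237 -0.2668  0.148 ] [ 0.5196 -0.2697  0.148 ]
tip [ 0.5215 -0.2664  0.171 ] [ 0.5202 -0.2688  0.171 ]
zero [ 0.4869 -0.2384  0.144 ] [ 0.4849 -0.2383  0.144 ]
end [ 0.478  -0.2848  0.144 ] [ 0.4782 -0.2853  0.144 ]
left tick [ 0.5271 -0.3147  0.144 ] [ 0.5661 -0.2745  0.144 ]
line end [ 0.4343 -0.0125  0.032 ] [ 0.4315 -0.0136  0.032 ]
line in [ 0.4445 -0.0175  0.032 ] [ 0.4454 -0.0216  0.032 ]
nose [ 0.4223 -0.009   0.006 ]
skirt mid scene [ 0.4537 -0.025   0.008 ]
bar corners side [ 0.4347 -0.0075  0.032 ] [ 0.4773 -0.0358  0.032 ] [ 0.4287 -0.0183  0.032 ]
1703
s ((0.5214017033576965, -0.26844072341918945), 0.056766800582408905) ((521.4331665039062, -268.53802490234375), (110.11422729492188, 110.97320556640625), 8.65534496307373)
3427
d ((0.5204873085021973, -0.2680756151676178), 0.05609909072518349) ((520.1910400390625, -268.1383361816406), (109.81611633300781, 110.05327606201172), 125.40774536132812)
```

Shaft axis ≈ (0.521, −0.268) and zero direction ≈ 140°. The knob is at ≈ (0.454, −0.026) with its nose at ≈ 150°. These agree between the two cameras and match the sizes given. Moving above the knob.

Careful with the scale: shifts go in shares of 0.6 m and turns go in shares of 4 rad. That gives: -0.484 m / 0.6 = -0.8067, 0.433 m / 0.6 = 0.7217, -135 degrees / 229.1831 = -0.589.

{"fn": "play_rows", "kwargs": {
  "motion": [
    [[0.7217, -0.8067, 0, 0, 0, -0.589], [0.7217, -0.8067, 0, 0, 0, -0.589], [0.7217, -0.8067, 0, 0, 0, -0.589], [0.7217, -0.8067, 0, 0, 0, -0.589], [0.7217, -0.8067, 0, 0, 0, -0.589], [0.7217, -0.8067, 0, 0, 0, -0.589], [0.7217, -0.8067, 0, 0, 0, -0.589], [0.7217, -0.8067, 0, 0, 0, -0.589]]
  ],
  "fingers": 0.06
}}

```text
time_s: 2.12
position: [0.3112, -0.3061, 0.2398]
tcp_rot: [[0.304, 0.953, 0.001], [0.953, -0.304, -0.001], [-0.0, 0.001, -1.0]]
force: [0.7, -1.0, 0.2]
opening: 0.696
grasp_force: 0.0
```

```bash
cat >> h.py <<'E'
from scipy.spatial.transform import Rotation as Ro
def plan(x,y,z,yaw,s=None):
    s=s or bot.read_state();R=s['tcp_rot'];c,q=np.cos(np.radians(yaw)),np.sin(np.radians(yaw))
    T=np.array([[c,q,0],[q,-c,0],[0,0,-1]])
    d=R.T@(np.array([x,y,z])-s['position']);w=Ro.from_matrix(R.T@T).as_rotvec(degrees=True)
    print('t',s['time_s'],'pos',s['position'].round(4),'yaw',np.degrees(np.arctan2(R[1,0],R[0,0])).round(2),'F',s['force'].round(1),'M',s['moment'].round(2),'open',round(s['opening']*87,1),'gf',round(s['grasp_force'],1),'j',s['joint_positions'].round(0))
    print('ROW',d.round(4).tolist(),w.round(2).tolist())
E
python3 -c "
from h import *
plan(.4545,-.026,.16,150)"
```

```text
t 2.1167 pos [ 0.3112 -0.3061  0.2398] yaw 72.32 F [ 0.7 -1.   0.2] M [-0.01 -0.1   0.02] open 60.6 gf 0.0 j [-59.  16. 108.   0.  56. -42.]
ROW [0.3104, 0.0515, 0.0797] [0.02, 0.05, -77.68]
```

Converted, 0.31 m / 0.6 = 0.5167, 0.0515 m / 0.6 = 0.0858, -77.7 degrees / 229.1831 = -0.339.

{"fn": "play_rows", "kwargs": {
  "motion": [
    [[0.5167, 0.0858, 0.05, 0, 0, -0.339], [0.5167, 0.0858, 0.05, 0, 0, -0.339], [0.5167, 0.0858, 0.05, 0, 0, -0.339], [0.5167, 0.0858, 0.05, 0, 0, -0.339], [0.5167, 0.0858, 0.05, 0, 0, -0.339], [0.5167, 0.0858, 0.05, 0, 0, -0.339], [0.5167, 0.0858, 0.05, 0, 0, -0.339], [0.5167, 0.0858, 0.05, 0, 0, -0.339]]
  ]
}}

```text
time_s: 2.78
position: [0.4565, -0.0254, 0.2095]
tcp_rot: [[-0.64, 0.768, 0.001], [0.768, 0.64, 0.001], [-0.0, 0.001, -1.0]]
force: [-1.2, -0.5, -0.4]
opening: 0.687
grasp_force: 0.0
```

```bash
python3 -c "
from h import *
plan(.4545,-.026,.14,150)"
```

```text
t 2.7833 pos [ 0.4565 -0.0254  0.2095] yaw 129.79 F [-1.2 -0.5 -0.4] M [-0.   -0.15  0.01] open 59.8 gf 0.0 j [-17.  20. 107.   0.  53. -57.]
ROW [0.0009, -0.002, 0.0695] [0.07, 0.02, -20.21]
```

Converted, 0.07 m / 0.6 = 0.1167, -0.002 m / 0.6 = -0.0033, -20.2 degrees / 229.1831 = -0.0881.

{"fn": "play_rows", "kwargs": {
  "motion": [
    [[0.0017, -0.0033, 0.0667, 0, 0, -0.0881], [0.0017, -0.0033, 0.1167, 0, 0, -0.0881], [0.0017, -0.0033, 0.1167, 0, 0, -0.0881], [0.0017, -0.0033, 0.1167, 0, 0, -0.0881], [0.0017, -0.0033, 0.1167, 0, 0, -0.0881], [0.0017, -0.0033, 0.1167, 0, 0, -0.0881]]
  ]
}}

```text
time_s: 3.28
position: [0.4541, -0.0297, 0.1403]
tcp_rot: [[-0.86, 0.51, 0.002], [0.51, 0.86, -0.001], [-0.002, 0.001, -1.0]]
force: [-0.1, -0.6, 0.5]
opening: 0.689
grasp_force: 0.0
```

```bash
python3 - <<'E'
from h import *
np.set_printoptions(precision=4,suppress=True)
plan(.4545,-.026,.14,150)
c=cap('wrist','w1.png');f=c['frame'][:,:,::-1]
p=proj(c,[.4545,-.026,.02],True);print(p,c['camera_matrix'],c['R'],c['t'])
for k in(.44,-.1):pass
for x in finder.recognise('wrist','knob'):print(x)
u,v=p.round().astype(int);u0,v0=max(0,u-80),min(max(0,v-60),280)
cv2.imwrite('pics/w1c.png',cv2.resize(f[v0:v0+120,u0:u0+160],(800,600),interpolation=cv2.INTER_CUBIC));print(u0,v0)
E
```

```text
t 3.2833 pos [ 0.4541 -0.0297  0.1403] yaw 149.36 F [-0.1 -0.6  0.5] M [ 0.03 -0.13 -0.07] open 60.0 gf 0.0 j [-18.  27. 112.   0.  41. -77.]
ROW [0.0015, 0.0034, 0.0003] [0.03, 0.13, -0.64]
[320.0984 193.2495] [[309.7069   0.     316.5264]
 [  0.     309.7069 196.7375]
 [  0.       0.       1.    ]] [[ 0.5094  0.8605  0.0006]
 [ 0.8338 -0.4938  0.247 ]
 [ 0.2128 -0.1253 -0.969 ]] [-0.206  -0.3998  0.1931]
{'at': [0.4495, -0.0228, 0.0074], 'confidence': 0.97}
{'at': [0.3587, -0.0251, 0.0078], 'confidence': 0.81}
240 133
```

View pics/w1c.png

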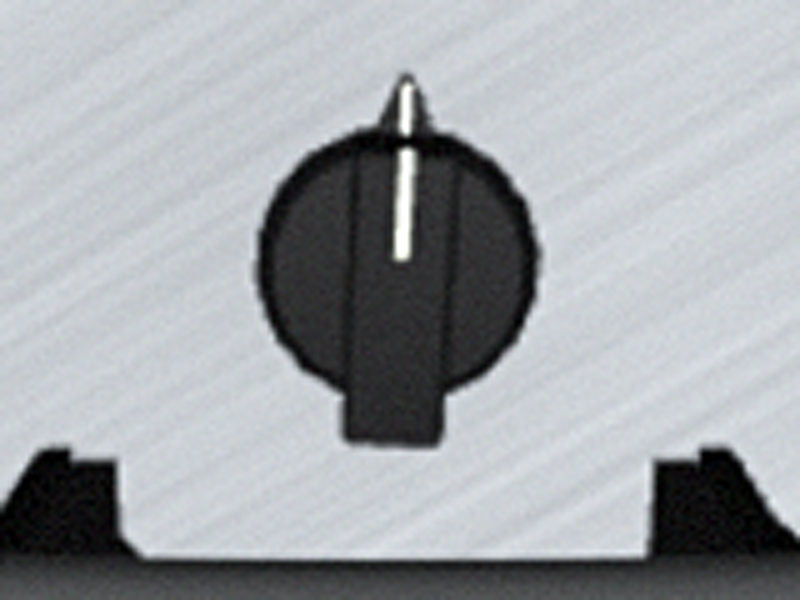

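The wrist crop shows the largest knob upright: skirt from u=260 to 538 (crop), nose tip at (405,75), bar end at (392,443).

```bash
python3 - <<'E'
from h import *
np.set_printoptions(precision=4,suppress=True)
c=cap('wrist');W=lambda x,y,z:atz(c,240+x/5,133+y/5,z,True)
n=W(405,73,.007);l=W(260,265,.008);r=W(538,265,.008)
print('nose',n,'skirt',l,r,(l+r)/2,np.linalg.norm(l-r))
a=W(405,150,.032);b=W(402,262,.032);e=W(392,443,.032);e1=W(345,440,.032);e2=W(441,440,.032)
print(a,b,e,e1,e2,np.linalg.norm(e1-e2),np.linalg.norm(a-e))
f=lambda p,q:np.degrees(np.arctan2(*(p-q)[[1,0]]));print(f(a,e),f(a,b))
ax=(e+26e-3*np.r_[np.cos(np.radians(f(a,e))),np.sin(np.radians(f(a,e))),0]);print('axis from bar end',ax, 'nose dir',f(n,ax),np.hypot(*(n-ax)[:2]))
E
```

```text
nose [ 0.4212 -0.0054  0.007 ] skirt [ 0.438  -0.0463  0.008 ] [ 0.4641 -0.0021  0.008 ] [ 0.4511 -0.0242  0.008 ] 0.05126203213623262
[ 0.4301 -0.011   0.032 ] [ 0.4462 -0.0211  0.032 ] [ 0.473  -0.0388  0.032 ] [ 0.4684 -0.0455  0.032 ] [ 0.4769 -0.0312  0.032 ] 0.01663923876631687 0.05109889021397781
147.08449354295504 148.06022148290572
axis from bar end [ 0.4512 -0.0247  0.032 ] nose dir 147.21120459547086 0.03563324228450156
```

```bash
python3 -c "
from h import *
plan(.4513,-.0245,.0275,147.3)"
```

```text
t 3.4333 pos [ 0.4539 -0.0297  0.1405] yaw 149.42 F [ 0.4 -0.2 -0.2] M [-0.04 -0.16  0.06] open 59.8 gf 0.0 j [-18.  27. 112.   0.  41. -77.]
ROW [0.0051, 0.0031, 0.113] [0.04, 0.14, 2.12]
```

Converted, 0.11 m / 0.6 = 0.1833, 0.06 m / 0.6 = 0.1, 2.1 degrees / 229.1831 = 0.0092.

{"fn": "play_rows", "kwargs": {
  "motion": [
    [[0.0083, 0.005, 0.05, 0, 0, 0.0092], [0.0083, 0.005, 0.1, 0, 0, 0.0092], [0.0083, 0.005, 0.1417, 0, 0, 0.0092], [0.0083, 0.005, 0.1667, 0, 0, 0.0092], [0.0083, 0.005, 0.18, 0, 0, 0.0092], [0.0083, 0.005, 0.1833, 0, 0, 0.0092], [0.0083, 0.005, 0.1833, 0, 0, 0.0092]]
  ]
}}

```text
time_s: 4.02
position: [0.4507, -0.0244, 0.0297]
tcp_rot: [[-0.842, 0.539, 0.0], [0.539, 0.842, -0.0], [-0.0, 0.0, -1.0]]
force: [0.4, 0.8, 1.0]
opening: 0.689
grasp_force: 0.0
```

```bash
python3 -c "
from h import *
plan(.4513,-.0245,.0275,147.3)"
```

```text
t 4.0167 pos [ 0.4507 -0.0244  0.0297] yaw 147.37 F [0.4 0.8 1. ] M [ 0.02 -0.18 -0.07] open 59.9 gf 0.0 j [-17.  40. 115.   0.  24. -75.]
ROW [-0.0006, 0.0002, 0.0022] [0.01, 0.02, 0.07]
```

Converted, 0.002 m / 0.6 = 0.0033, -0.0005 m / 0.6 = -0.0008.

{"fn": "play_rows", "kwargs": {
  "motion": [
    [[-0.0008, 0, 0.0033, 0, 0, 0], [-0.0008, 0, 0.0033, 0, 0, 0], [-0.0008, 0, 0.0033, 0, 0, 0], [-0.0008, 0, 0.0033, 0, 0, 0], [-0.0008, 0, 0.0033, 0, 0, 0], [-0.0008, 0, 0.0033, 0, 0, 0], [-0.0008, 0, 0.0033, 0, 0, 0], [-0.0008, 0, 0.0033, 0, 0, 0]]
  ],
  "fingers": 0.0
}}

```text
time_s: 4.68
position: [0.4509, -0.0245, 0.0277]
tcp_rot: [[-0.843, 0.539, 0.0], [0.539, 0.843, -0.0], [-0.0, 0.0, -1.0]]
force: [0.2, -0.1, 1.9]
opening: 0.206
grasp_force: 30.0
```

Converted, -0.2 m / 0.6 = -0.3333, -0.17 m / 0.6 = -0.2833.

{"fn": "play_rows", "kwargs": {
  "motion": [
    [[0, 0, 0, 0, 0, 0], [0, 0, 0, 0, 0, 0], [0, 0, -0.0333, 0, 0, 0], [0, 0, -0.0833, 0, 0, 0], [0, 0, -0.15, 0, 0, 0], [0, 0, -0.2167, 0, 0, 0], [0, 0, -0.2833, 0, 0, 0], [0, 0, -0.3333, 0, 0, 0]]
  ]
}}

```text
time_s: 5.35
position: [0.451, -0.0244, 0.2304]
tcp_rot: [[-0.843, 0.539, 0.002], [0.539, 0.843, -0.001], [-0.002, 0.001, -1.0]]
force: [0.7, -0.2, -1.2]
opening: 0.205
grasp_force: 30.0
```

```bash
python3 -c "
from h import *
plan(.521,-.268,.23,80)"
```

```text
t 5.35 pos [ 0.451  -0.0244  0.2304] yaw 147.41 F [ 0.7 -0.2 -1.2] M [ 0.01 -0.24 -0.03] open 17.9 gf 30.0 j [-17.  18. 107.   0.  55. -75.]
ROW [-0.1902, -0.1675, 0.0007] [0.11, 0.1, 67.41]
```

```bash
python3 -c "
from h import *
plan(.509,-.334,.24,80)"
```

```text
t 5.35 pos [ 0.451  -0.0244  0.2304] yaw 147.41 F [ 0.7 -0.2 -1.2] M [ 0.01 -0.24 -0.03] open 17.9 gf 30.0 j [-17.  18. 107.   0.  55. -75.]
ROW [-0.2157, -0.2296, -0.0093] [0.11, 0.1, 67.41]
```

Converted, -0.23 m / 0.6 = -0.3833, -0.216 m / 0.6 = -0.36, 67.4 degrees / 229.1831 = 0.2941.

{"fn": "play_rows", "kwargs": {
  "motion": [
    [[-0.36, -0.3833, -0.015, 0.0004, 0.0004, 0.2941], [-0.36, -0.3833, -0.015, 0.0004, 0.0004, 0.2941], [-0.36, -0.3833, -0.015, 0.0004, 0.0004, 0.2941], [-0.36, -0.3833, -0.015, 0.0004, 0.0004, 0.2941], [-0.36, -0.3833, -0.015, 0.0004, 0.0004, 0.2941], [-0.36, -0.3833, -0.015, 0.0004, 0.0004, 0.2941], [-0.36, -0.3833, -0.015, 0.0004, 0.0004, 0.2941], [-0.36, -0.3833, -0.015, 0.0004, 0.0004, 0.2941]]
  ]
}}

```text
time_s: 6.02
position: [0.5092, -0.3394, 0.2362]
tcp_rot: [[0.007, 1.0, -0.001], [1.0, -0.007, -0.002], [-0.002, -0.001, -1.0]]
force: [1.1, 0.9, -0.2]
opening: 0.206
grasp_force: 30.0
```

```bash
python3 -c "
from h import *
plan(.509,-.334,.205,80)"
```

```text
t 6.0167 pos [ 0.5092 -0.3394  0.2362] yaw 89.61 F [ 1.1  0.9 -0.2] M [ 0.02 -0.08 -0.01] open 17.9 gf 30.0 j [-44.  29.  84.  -0.  66. -44.]
ROW [0.0055, -0.0002, 0.0312] [-0.04, 0.12, 9.61]
```

Converted, 0.03 m / 0.6 = 0.05, 0.015 m / 0.6 = 0.025, 9.6 degrees / 229.1831 = 0.0419.

{"fn": "play_rows", "kwargs": {
  "motion": [
    [[0, 0, 0.025, 0, 0, 0.0419], [0, 0, 0.05, 0, 0, 0.0419], [0, 0, 0.05, 0, 0, 0.0419], [0, 0, 0.05, 0, 0, 0.0419], [0, 0, 0.05, 0, 0, 0.0419]]
  ]
}}

```text
time_s: 6.43
position: [0.5089, -0.3343, 0.2068]
tcp_rot: [[0.163, 0.987, -0.002], [0.987, -0.163, 0.001], [0.0, -0.002, -1.0]]
force: [-0.1, 0.1, -0.9]
opening: 0.206
grasp_force: 30.0
```

```bash
python3 - <<'E'
from h import *
np.set_printoptions(precision=4,suppress=True)
plan(.521,-.268,.21,80)
c=cap('wrist','w2.png');f=c['frame'][:,:,::-1]
a=proj(c,[.521,-.268,.171],True);p=a+[0,25];print(a)
for x in finder.recognise('wrist','shaft_tip'):print(x,proj(c,x['at'],True))
u,v=p.round().astype(int);u0,v0=max(0,u-80),min(max(0,v-60),280)
cv2.imwrite('pics/w2c.png',cv2.resize(f[v0:v0+120,u0:u0+160],(800,600),interpolation=cv2.INTER_CUBIC));print(u0,v0)
E
```

```text
t 6.4333 pos [ 0.5089 -0.3343  0.2068] yaw 80.6 F [-0.1  0.1 -0.9] M [ 0.01 -0.11 -0.02] open 17.9 gf 30.0 j [-44.  31.  86.  -0.  63. -34.]
ROW [0.0674, 0.0011, -0.0032] [-0.12, -0.02, 0.6]
[317.2473 118.5568]
{'at': [0.5252, -0.2666, 0.146], 'confidence': 0.92} [323.1949 115.6656]
237 84
```

View pics/w2c.png

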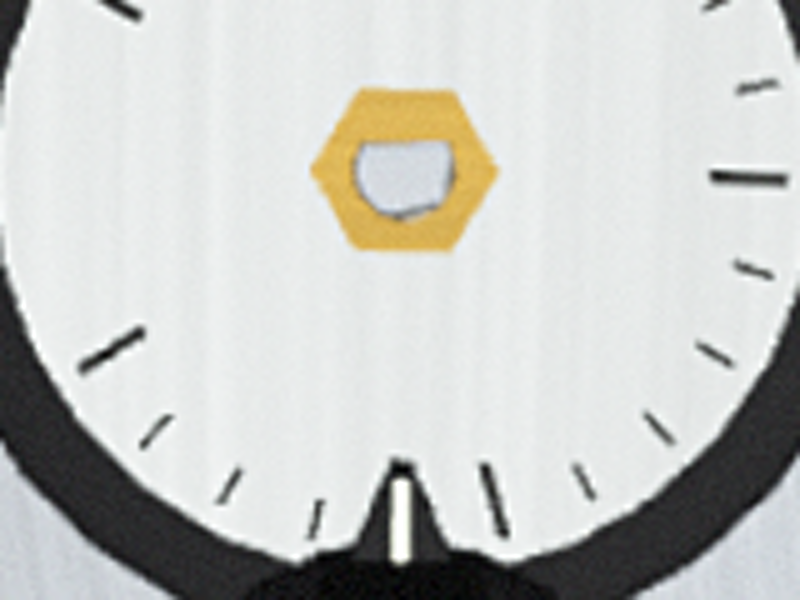

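The wrist crop shows the D-shaft centred at crop (404,169). Its flat edge runs along the top from (362,143) to (450,141), so it faces ≈ 82°. The zero tick is at (122,8) and the knob's nose tip at (402,463).

```bash
python3 - <<'E'
from h import *
np.set_printoptions(precision=4,suppress=True)
c=cap('wrist');W=lambda x,y,z:atz(c,237+x/5,84+y/5,z,True)
ax=W(404,169.5,.171);nut=W(404,169.5,.148);print('axis',ax,nut)
f=lambda p,q:np.degrees(np.arctan2(*(p-q)[[1,0]]))
print('zero',f(W(105,0,.144),nut),f(W(137,16,.144),nut),'flat',f(W(450,141,.171),W(362,143,.171))+90)
n=W(402,463,.186);s=bot.read_state();k=n-.036*s['tcp_rot'][:,0];print('nose',n,'knob axis',k,'in tool',s['tcp_rot'].T@(k-s['position']))
plan(ax[0],ax[1],.21,82)
E
```

```text
axis [ 0.5219 -0.2679  0.171 ] [ 0.522  -0.2678  0.148 ]
zero 139.83925270371253 139.58833594147399 flat 81.9728744520707
nose [ 0.5164 -0.2996  0.186 ] knob axis [ 0.5105 -0.3351  0.186 ] in tool [-0.0004  0.0012  0.0216]
t 6.5833 pos [ 0.5094 -0.3345  0.2076] yaw 80.58 F [0.2 0.2 0.6] M [-0.07 -0.12  0.04] open 17.4 gf 30.0 j [-44.  31.  86.  -0.  63. -34.]
ROW [0.0677, 0.0015, -0.0024] [-0.03, 0.05, -1.42]
```

Converted, 0.068 m / 0.6 = 0.1133, 0.0003 m / 0.6 = 0.0005, -1.4 degrees / 229.1831 = -0.0061.

{"fn": "play_rows", "kwargs": {
  "motion": [
    [[0.0333, 0, -0.005, 0, 0, -0.0061], [0.0833, 0, -0.005, 0, 0, -0.0061], [0.1133, 0.0005, -0.005, 0, 0, -0.0061], [0.1133, 0.0005, -0.005, 0, 0, -0.0061], [0.1133, 0.0005, -0.005, 0, 0, -0.0061], [0.1133, 0.0005, -0.005, 0, 0, -0.0061], [0.1133, 0.0005, -0.005, 0, 0, -0.0061]]
  ]
}}

```text
time_s: 7.17
position: [0.5206, -0.2686, 0.21]
tcp_rot: [[0.141, 0.99, -0.001], [0.99, -0.141, -0.001], [-0.001, -0.001, -1.0]]
force: [0.3, 0.1, -0.5]
opening: 0.208
grasp_force: 30.0
```

```bash
python3 -c "
from h import *
plan(.5208,-.2677,.1755,82)"
```

```text
t 7.1667 pos [ 0.5206 -0.2686  0.21  ] yaw 81.89 F [ 0.3  0.1 -0.5] M [-0.07 -0.13  0.04] open 18.1 gf 30.0 j [-38.  29.  90.  -0.  61. -30.]
ROW [0.0009, 0.0001, 0.0345] [-0.05, 0.05, -0.11]
```

Converted, 0.0165 m / 0.6 = 0.0275, 0.0155 m / 0.6 = 0.0258.

{"fn": "play_rows", "kwargs": {
  "motion": [
    [[0.0013, 0, 0.01, 0, 0, 0], [0.0013, 0, 0.0167, 0, 0, 0], [0.0013, 0, 0.02, 0, 0, 0], [0.0013, 0, 0.0225, 0, 0, 0], [0.0013, 0, 0.0242, 0, 0, 0], [0.0013, 0, 0.0258, 0, 0, 0], [0.0013, 0, 0.0275, 0, 0, 0], [0.0013, 0, 0.0275, 0, 0, 0]]
  ]
}}

```text
time_s: 7.83
position: [0.5204, -0.2667, 0.1929]
tcp_rot: [[0.141, 0.99, -0.002], [0.99, -0.141, 0.001], [0.0, -0.002, -1.0]]
force: [-0.4, -0.1, -0.7]
opening: 0.201
grasp_force: 30.0
```

Converted, 0.003 m / 0.6 = 0.005, 0.002 m / 0.6 = 0.0033.

{"fn": "play_rows", "kwargs": {
  "motion": [
    [[0, 0, 0.0008, 0, 0, 0], [0, 0, 0.0017, 0, 0, 0], [0, 0, 0.0025, 0, 0, 0], [0, 0, 0.0033, 0, 0, 0], [0, 0, 0.0042, 0, 0, 0], [0, 0, 0.005, 0, 0, 0], [0, 0, 0.005, 0, 0, 0], [0, 0, 0.005, 0, 0, 0]]
  ]
}}

```text
time_s: 8.5
position: [0.5204, -0.2668, 0.19]
tcp_rot: [[0.141, 0.99, -0.002], [0.99, -0.141, 0.001], [0.0, -0.002, -1.0]]
force: [-0.8, 0.1, -1.4]
opening: 0.202
grasp_force: 30.0
```

Past the misaligned stop height with no force: the flats are in line.

Converted, 0.005 m / 0.6 = 0.0083, 0.002 m / 0.6 = 0.0033.

{"fn": "play_rows", "kwargs": {
  "motion": [
    [[0, 0, 0.0017, 0, 0, 0], [0, 0, 0.0033, 0, 0, 0], [0, 0, 0.005, 0, 0, 0], [0, 0, 0.0067, 0, 0, 0], [0, 0, 0.0075, 0, 0, 0], [0, 0, 0.0083, 0, 0, 0], [0, 0, 0.0083, 0, 0, 0], [0, 0, 0.0083, 0, 0, 0]]
  ]
}}

```text
time_s: 9.17
position: [0.5204, -0.2668, 0.185]
tcp_rot: [[0.141, 0.99, -0.002], [0.99, -0.141, 0.001], [0.0, -0.002, -1.0]]
force: [0.2, -0.0, -0.6]
opening: 0.204
grasp_force: 30.0
```

Converted, 0.003 m / 0.6 = 0.005, 0.002 m / 0.6 = 0.0033.

{"fn": "play_rows", "kwargs": {
  "motion": [
    [[0, 0, 0.0008, 0, 0, 0], [0, 0, 0.0017, 0, 0, 0], [0, 0, 0.0025, 0, 0, 0], [0, 0, 0.0033, 0, 0, 0], [0, 0, 0.0042, 0, 0, 0], [0, 0, 0.005, 0, 0, 0], [0, 0, 0.005, 0, 0, 0], [0, 0, 0.005, 0, 0, 0]]
  ]
}}

```text
time_s: 9.83
position: [0.5206, -0.2671, 0.1822]
tcp_rot: [[0.141, 0.99, -0.002], [0.99, -0.141, -0.0], [-0.0, -0.001, -1.0]]
force: [0.2, -1.6, -0.1]
opening: 0.208
grasp_force: 30.0
```

Converted, 0.0015 m / 0.6 = 0.0025, 0.001 m / 0.6 = 0.0017.

{"fn": "play_rows", "kwargs": {
  "motion": [
    [[0, 0, 0.0008, 0, 0, 0], [0, 0, 0.0017, 0, 0, 0], [0, 0, 0.0025, 0, 0, 0], [0, 0, 0.0025, 0, 0, 0], [0, 0, 0.0025, 0, 0, 0]]
  ]
}}

```text
time_s: 10.25
position: [0.5207, -0.2671, 0.1809]
tcp_rot: [[0.141, 0.99, -0.001], [0.99, -0.141, -0.0], [-0.0, -0.001, -1.0]]
force: [-0.3, -1.4, 2.5]
opening: 0.201
grasp_force: 30.0
```

Clip force is starting to build; going on in small steps.

{"fn": "play_rows", "kwargs": {
  "motion": [
    [[0, 0, 0.0005, 0, 0, 0], [0, 0, 0.001, 0, 0, 0], [0, 0, 0.0017, 0, 0, 0], [0, 0, 0.0017, 0, 0, 0], [0, 0, 0.0017, 0, 0, 0]]
  ]
}}

```text
time_s: 10.67
position: [0.5206, -0.2671, 0.1793]
tcp_rot: [[0.141, 0.99, -0.002], [0.99, -0.141, 0.0], [-0.0, -0.002, -1.0]]
force: [-0.2, -3.3, -0.6]
opening: 0.205
grasp_force: 30.0
```

Converted, 0.001 m / 0.6 = 0.0017, 0.0006 m / 0.6 = 0.001.

{"fn": "play_rows", "kwargs": {
  "motion": [
    [[0, 0, 0.0005, 0, 0, 0], [0, 0, 0.001, 0, 0, 0], [0, 0, 0.0017, 0, 0, 0], [0, 0, 0.0017, 0, 0, 0], [0, 0, 0.0017, 0, 0, 0]]
  ]
}}

```text
time_s: 11.08
position: [0.5199, -0.2666, 0.178]
tcp_rot: [[0.141, 0.99, -0.003], [0.99, -0.141, 0.001], [0.001, -0.003, -1.0]]
force: [-1.0, -3.7, -1.9]
opening: 0.203
grasp_force: 30.0
```

Converted, 0.001 m / 0.6 = 0.0017, 0.0006 m / 0.6 = 0.001.

{"fn": "play_rows", "kwargs": {
  "motion": [
    [[0, 0, 0.0005, 0, 0, 0], [0, 0, 0.001, 0, 0, 0], [0, 0, 0.0017, 0, 0, 0], [0, 0, 0.0017, 0, 0, 0], [0, 0, 0.0017, 0, 0, 0]]
  ]
}}

```text
time_s: 11.5
position: [0.5201, -0.2664, 0.1773]
tcp_rot: [[0.141, 0.99, -0.003], [0.99, -0.141, 0.001], [0.001, -0.003, -1.0]]
force: [-1.3, -2.4, -2.0]
opening: 0.205
grasp_force: 30.0
```

Converted, 0.001 m / 0.6 = 0.0017, 0.0006 m / 0.6 = 0.001.

{"fn": "play_rows", "kwargs": {
  "motion": [
    [[0, 0, 0.0005, 0, 0, 0], [0, 0, 0.001, 0, 0, 0], [0, 0, 0.0017, 0, 0, 0], [0, 0, 0.0017, 0, 0, 0], [0, 0, 0.0017, 0, 0, 0]]
  ]
}}

```text
time_s: 11.92
position: [0.5204, -0.2665, 0.1766]
tcp_rot: [[0.141, 0.99, -0.002], [0.99, -0.141, 0.001], [0.001, -0.002, -1.0]]
force: [0.8, -1.4, -1.9]
opening: 0.205
grasp_force: 30.0
```

{"fn": "play_rows", "kwargs": {
  "motion": [
    [[0, 0, 0.0007, 0, 0, 0], [0, 0, 0.0013, 0, 0, 0], [0, 0, 0.0013, 0, 0, 0], [0, 0, 0.0013, 0, 0, 0]]
  ]
}}

```text
time_s: 12.25
position: [0.5205, -0.2666, 0.1757]
tcp_rot: [[0.141, 0.99, -0.002], [0.99, -0.141, 0.001], [0.001, -0.002, -1.0]]
force: [-0.2, -1.0, -1.5]
opening: 0.203
grasp_force: 30.0
```

```bash
python3 - <<'E'
from h import *
plan(.5208,-.2677,.1755,82)
s=cap('side');d=cap('scene')
f=s['frame'][250:334,335:447,::-1];g=d['frame'][138:198,157:237,::-1]
cv2.imwrite('pics/m2.png',np.hstack([cv2.resize(f,(400,300),interpolation=2),cv2.resize(g,(400,300),interpolation=2)]))
E
```

```text
t 12.25 pos [ 0.5205 -0.2666  0.1757] yaw 81.91 F [-0.2 -1.  -1.5] M [-0.15 -0.15  0.04] open 17.7 gf 30.0 j [-38.  32.  91.  -0.  57. -30.]
ROW [-0.0011, 0.0005, 0.0002] [-0.11, -0.04, -0.09]
```

View pics/m2.png

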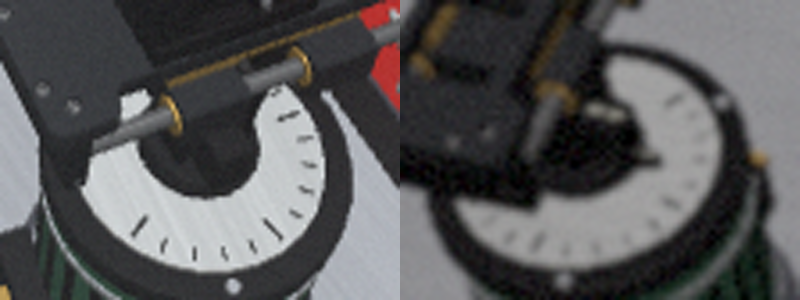

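Both cameras show the knob on the shaft, its skirt close over the plate (crop ≈ (200,170) side, (590,150) scene). I'll press lightly to feel the seat.

Converted, 0.0012 m / 0.6 = 0.002, 0.0008 m / 0.6 = 0.0013.

{"fn": "play_rows", "kwargs": {
  "motion": [
    [[0, 0, 0.0007, 0, 0, 0], [0, 0, 0.0013, 0, 0, 0], [0, 0, 0.002, 0, 0, 0], [0, 0, 0.002, 0, 0, 0]]
  ]
}}

```text
time_s: 12.68
position: [0.5205, -0.2666, 0.1757]
tcp_rot: [[0.141, 0.99, -0.001], [0.99, -0.141, 0.0], [0.0, -0.002, -1.0]]
force: [-1.3, 1.2, 6.6]
opening: 0.207
grasp_force: 30.0
```

Seated: z stops at 0.1757 with 6.6 N. Ease off and turn anticlockwise.

Converted, -0.0008 m / 0.6 = -0.0013, -45 degrees / 229.1831 = -0.1963.

{"fn": "play_rows", "kwargs": {
  "motion": [
    [[0, 0, -0.0013, 0, 0, -0.0131], [0, 0, -0.0013, 0, 0, -0.0393], [0, 0, -0.0013, 0, 0, -0.0654], [0, 0, -0.0013, 0, 0, -0.0916], [0, 0, -0.0013, 0, 0, -0.1178], [0, 0, -0.0013, 0, 0, -0.144], [0, 0, -0.0013, 0, 0, -0.1702], [0, 0, -0.0013, 0, 0, -0.1963]]
  ]
}}

```text
time_s: 13.35
position: [0.52, -0.2664, 0.1757]
tcp_rot: [[-0.604, 0.797, -0.003], [0.797, 0.604, 0.001], [0.003, -0.001, -1.0]]
force: [-1.5, -0.4, 2.6]
opening: 0.204
grasp_force: 30.0
```

```bash
python3 -c "
from h import *
plan(.5208,-.2677,.1757,140)"
```

```text
t 13.35 pos [ 0.52   -0.2664  0.1757] yaw 127.19 F [-1.5 -0.4  2.6] M [ 0.02  0.14 -0.11] open 17.8 gf 30.0 j [-38.  32.  91.  -0.  57. -75.]
ROW [-0.0015, -0.0001, -0.0] [-0.07, -0.15, -12.81]
```

Converted, -13 degrees / 229.1831 = -0.0567.

{"fn": "play_rows", "kwargs": {
  "motion": [
    [[0, 0, 0, 0, 0, -0.0131], [0, 0, 0, 0, 0, -0.0262], [0, 0, 0, 0, 0, -0.0393], [0, 0, 0, 0, 0, -0.048], [0, 0, 0, 0, 0, -0.0567], [0, 0, 0, 0, 0, -0.0567], [0, 0, 0, 0, 0, -0.0567]]
  ]
}}

```text
time_s: 13.93
position: [0.5199, -0.2666, 0.1757]
tcp_rot: [[-0.764, 0.645, -0.003], [0.645, 0.764, 0.001], [0.003, -0.001, -1.0]]
force: [-2.4, -0.5, 5.1]
opening: 0.208
grasp_force: 30.0
```

```bash
python3 -c "
from h import *
plan(.5208,-.2677,.1757,140)"
```

```text
t 13.9333 pos [ 0.5199 -0.2666  0.1757] yaw 139.86 F [-2.4 -0.5  5.1] M [ 0.    0.29 -0.08] open 18.1 gf 30.0 j [-38.  32.  91.  -0.  57. -88.]
ROW [-0.0014, -0.0003, 0.0] [-0.07, -0.15, -0.14]
```

Converted, -2.5 degrees / 229.1831 = -0.0109.

{"fn": "play_rows", "kwargs": {
  "motion": [
    [[0, 0, 0, 0, 0, -0.0044], [0, 0, 0, 0, 0, -0.0087], [0, 0, 0, 0, 0, -0.0109], [0, 0, 0, 0, 0, -0.0109]]
  ]
}}

```text
time_s: 14.27
position: [0.5199, -0.2666, 0.1757]
tcp_rot: [[-0.793, 0.61, -0.003], [0.61, 0.793, 0.001], [0.003, -0.001, -1.0]]
force: [-3.2, 1.6, 5.6]
opening: 0.202
grasp_force: 30.0
```

```bash
python3 -c "
from h import *
plan(.5208,-.2677,.1757,140)"
```

```text
t 14.2667 pos [ 0.5199 -0.2666  0.1757] yaw 142.43 F [-3.2  1.6  5.6] M [ 0.06  0.38 -0.06] open 17.6 gf 30.0 j [-38.  32.  91.  -0.  57. -90.]
ROW [-0.0013, -0.0003, -0.0] [-0.07, -0.16, 2.43]
```

Converted, -1.6 degrees / 229.1831 = -0.007.

{"fn": "play_rows", "kwargs": {
  "motion": [
    [[0, 0, 0, 0, 0, -0.0035], [0, 0, 0, 0, 0, -0.007], [0, 0, 0, 0, 0, -0.0096], [0, 0, 0, 0, 0, -0.0096]]
  ]
}}

```text
time_s: 14.6
position: [0.5199, -0.2666, 0.1757]
tcp_rot: [[-0.816, 0.579, -0.003], [0.579, 0.816, 0.001], [0.003, -0.001, -1.0]]
force: [-2.6, 0.9, 4.7]
opening: 0.206
grasp_force: 30.0
```

```bash
python3 -c "
from h import *
plan(.5208,-.2677,.1757,140)"
```

```text
t 14.6 pos [ 0.5199 -0.2666  0.1757] yaw 144.64 F [-2.6  0.9  4.7] M [ 0.04  0.42 -0.07] open 17.9 gf 30.0 j [-38.  32.  91.  -0.  57. -93.]
ROW [-0.0013, -0.0004, -0.0] [-0.07, -0.16, 4.64]
```

Converted, -1.6 degrees / 229.1831 = -0.007.

{"fn": "play_rows", "kwargs": {
  "motion": [
    [[0, 0, 0, 0, 0, -0.0035], [0, 0, 0, 0, 0, -0.007], [0, 0, 0, 0, 0, -0.007], [0, 0, 0, 0, 0, -0.007]]
  ]
}}

```text
time_s: 14.93
position: [0.5199, -0.2667, 0.1757]
tcp_rot: [[-0.831, 0.556, -0.003], [0.556, 0.831, 0.001], [0.003, -0.001, -1.0]]
force: [-3.3, -0.7, 5.5]
opening: 0.205
grasp_force: 30.0
```

```bash
python3 -c "
from h import *
plan(.5208,-.2677,.1757,140)"
```

```text
t 14.9333 pos [ 0.5199 -0.2667  0.1757] yaw 146.23 F [-3.3 -0.7  5.5] M [ 0.    0.43 -0.09] open 17.8 gf 30.0 j [-38.  32.  91.  -0.  57. -94.]
ROW [-0.0013, -0.0004, -0.0] [-0.07, -0.16, 6.23]
```

Converted, -1.5 degrees / 229.1831 = -0.0065.

{"fn": "play_rows", "kwargs": {
  "motion": [
    [[0, 0, 0, 0, 0, -0.0035], [0, 0, 0, 0, 0, -0.0065], [0, 0, 0, 0, 0, -0.0065], [0, 0, 0, 0, 0, -0.0065]]
  ]
}}

```text
time_s: 15.27
position: [0.5199, -0.2667, 0.1757]
tcp_rot: [[-0.846, 0.534, -0.003], [0.534, 0.846, 0.001], [0.003, -0.001, -1.0]]
force: [-3.5, -0.0, 5.7]
opening: 0.201
grasp_force: 30.0
```

```bash
python3 -c "
from h import *
plan(.5208,-.2677,.1757,140)"
```

```text
t 15.2667 pos [ 0.5199 -0.2667  0.1757] yaw 147.73 F [-3.5 -0.   5.7] M [ 0.04  0.42 -0.02] open 17.5 gf 30.0 j [-38.  32.  91.  -0.  57. -96.]
ROW [-0.0013, -0.0004, -0.0] [-0.07, -0.16, 7.73]
```

```bash
python3 - <<'E'
from h import *
c=cap('wrist');d=cap('scene');s=cap('side')
f=c['frame'][:,:,::-1];a=proj(c,[.5208,-.2677,.15],True);print(a)
u,v=a.round().astype(int)
A=f[max(0,v-110):v+10,u-80:u+80];print(max(0,v-110),u-80)
cv2.imwrite('pics/m3.png',np.vstack([cv2.resize(A,(800,300*2),interpolation=2)]))
cv2.imwrite('pics/m3b.png',np.hstack([cv2.resize(s['frame'][250:334,335:447,::-1],(400,300),interpolation=2),cv2.resize(d['frame'][138:198,157:237,::-1],(400,300),interpolation=2)]))
E
```

```text
[315.63015963 235.75334408]
126 236
```

View pics/m3.png

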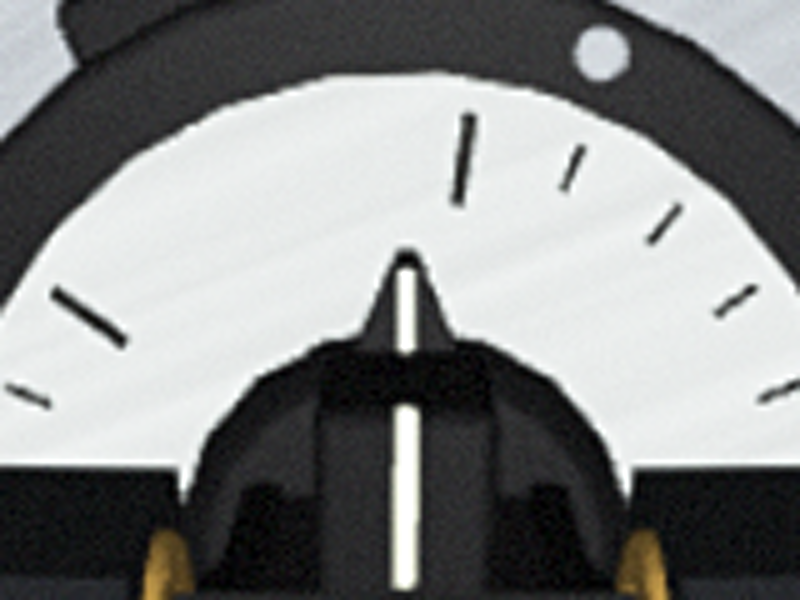

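The wrist view shows the pointer at (405,255), about 8° past the zero tick at (465,160). That is the play taken up against the stop. I'll turn back 6° within the play, release and retreat.

Converted, 6 degrees / 229.1831 = 0.0262.

{"fn": "play_rows", "kwargs": {
  "motion": [
    [[0, 0, 0, 0, 0, 0.0087], [0, 0, 0, 0, 0, 0.0175], [0, 0, 0, 0, 0, 0.0262], [0, 0, 0, 0, 0, 0.0262], [0, 0, 0, 0, 0, 0.0262], [0, 0, 0, 0, 0, 0.0262]]
  ]
}}

```text
time_s: 15.92
position: [0.5201, -0.2667, 0.1757]
tcp_rot: [[-0.785, 0.619, -0.003], [0.619, 0.785, 0.0], [0.002, -0.001, -1.0]]
force: [-3.0, 0.7, 4.9]
opening: 0.199
grasp_force: 30.0
```

{"fn": "play_rows", "kwargs": {
  "motion": [
    [[0, 0, 0, 0, 0, 0], [0, 0, 0, 0, 0, 0], [0, 0, 0, 0, 0, 0], [0, 0, 0, 0, 0, 0], [0, 0, 0, 0, 0, 0], [0, 0, 0, 0, 0, 0], [0, 0, 0, 0, 0, 0], [0, 0, 0, 0, 0, 0]]
  ],
  "fingers": 0.045
}}

```text
time_s: 16.58
position: [0.5204, -0.2667, 0.1753]
tcp_rot: [[-0.785, 0.62, -0.002], [0.62, 0.785, 0.001], [0.002, -0.001, -1.0]]
force: [-0.2, -0.0, -0.2]
opening: 0.515
grasp_force: 0.0
```

Converted, -0.1 m / 0.6 = -0.1667, -0.08 m / 0.6 = -0.1333.

{"fn": "play_rows", "kwargs": {
  "motion": [
    [[0, 0, -0.0167, 0, 0, 0], [0, 0, -0.05, 0, 0, 0], [0, 0, -0.1, 0, 0, 0], [0, 0, -0.1333, 0, 0, 0], [0, 0, -0.1667, 0, 0, 0], [0, 0, -0.1667, 0, 0, 0], [0, 0, -0.1667, 0, 0, 0]]
  ]
}}

```text
time_s: 17.17
position: [0.5212, -0.2672, 0.2771]
tcp_rot: [[-0.785, 0.62, 0.001], [0.62, 0.785, -0.002], [-0.002, -0.001, -1.0]]
force: [0.1, 0.2, 0.2]
opening: 0.516
grasp_force: 0.0
```

```bash
python3 - <<'E'
from h import *
plan(.5208,-.2677,.1757,140)
c=cap('wrist');s=cap('side')
a=proj(c,[.5208,-.2677,.18],True);u,v=a.round().astype(int);print(u,v)
v0=min(max(0,v-75),280);A=c['frame'][v0:v0+120,u-80:u+80,::-1];print(u-80,v0)
cv2.imwrite('pics/m4.png',np.hstack([cv2.resize(A,(480,360),interpolation=2),cv2.resize(s['frame'][230:320,335:415,::-1],(320,360),interpolation=2)]))
E
```

```text
t 17.1667 pos [ 0.5212 -0.2672  0.2771] yaw 141.71 F [0.1 0.2 0.2] M [ 0.01 -0.15 -0.01] open 44.9 gf 0.0 j [-38.  25.  85.  -0.  70. -90.]
ROW [0.0002, -0.0006, 0.1014] [-0.04, 0.11, 1.71]
316 202
236 127
```

View pics/m4.png

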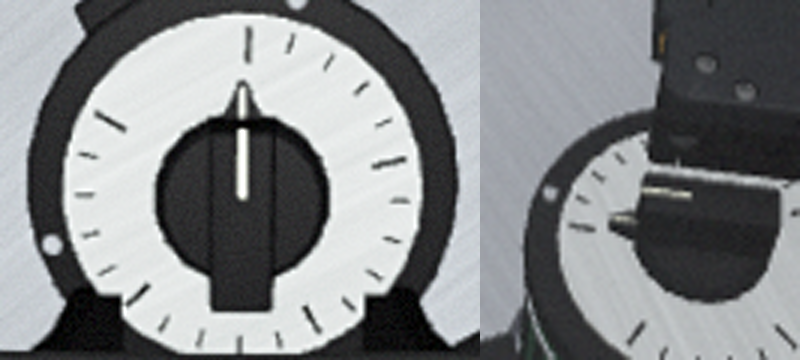

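The pointer at (242,85) sits next to the zero tick at (249,45), and the knob is free of the fingers. A quick height check, then hand in.

```bash
python3 - <<'E'
from h import *
s=cap('side')
for z in(.18,.188,.197):
    e=[.5208+.025*np.cos(2.47),-.2677+.025*np.sin(2.47),z];print(z,proj(s,e),'seen 375.8,277.5; line inner seen 388,279', proj(s,[.5208,-.2677,z]))
E
```

```text
0.18 [376.19491348 276.78291374] seen 375.8,277.5; line inner seen 388,279 [392.84404231 278.87879028]
0.188 [376.77706989 273.90596476] seen 375.8,277.5; line inner seen 388,279 [393.59400161 276.01134016]
0.197 [377.44593185 270.60052705] seen 375.8,277.5; line inner seen 388,279 [394.45573033 272.71654252]
```

The height matches fully home (z 0.180).

```bash
python3 -c "
from rig import bot
print(bot.hand_in())"
```

```text
the job is handed in; nothing more can be done
None
```

The knob is snapped fully home on the shaft, turned back to zero with the pointer about 2° from the zero mark (tolerance about 9.6°), and released; the job is handed in, but the hand-in gave no verdict, and I never felt a clear end stop, only play past the zero mark.

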